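# Register and clamp a tube on the welding plate

## Task

Get the long square tube ready for welding on the fixture plate. Put the short offcut that lies in its way into the red scrap tray, then slide the tube, without lifting it off the plate, until its long side sits flush along the fence and its end is fully home against the end stop; then crank the clamp down clockwise until its pad bears on the tube, and about half a turn more so that it grips. Leave the tube registered and clamped, and leave the magnet, the spray can and the tape measure where they are.

Things in the scene. Friction and masses are not known exactly. Their poses are not given: they have to be found in the camera images.
- plate: dark grey steel fixture plate with a grid of holes, fixed to the bench, 300 (its x) by 460 (its y) by 20 mm thick; origin at the centre of its underside on the bench, z up. A green fence bar, 25 mm thick in x, 340 mm long in y and 35 mm high above the plate, is bolted to it; the fence's working face looks to the plate's -x at x = +45 mm
- fence (a point): middle of the foot of the fence's working face, on the plate's top; axes as the plate's (+x points into the fence, y runs along it). The tube is flush when its centre line is 15 mm before the face (x = -15 mm here)
- end_stop: green stop block with a brass bolt head, fixed on the plate just before the fence, 50 (x) by 30 (y) by 35 mm high; origin at the foot of its working face, which looks to -y, on the plate's top; the block lies on the +y side; axes as the plate's
- clamp: blue table clamp fixed behind the fence; origin at the foot of its steel post on the plate's top, axes as the plate's. Its arm, up to 40 mm wide, reaches over the fence to -x; the screw's axis is 75 mm from the post in -x (over the centre line of the registered tube). The arm and the boss round the screw (34 mm across) lie 72 to 108 mm above the plate, the post ends 121 mm above it
- crank (a joint): turning of the clamp's crank, rad, positive clockwise seen from above, which lowers the screw, pad and crank by 6 mm a turn; at 0 the pad's underside is 12 mm above the top of a tube lying on the plate (contact at 12.6 rad); it starts between 1.2 and 4.4; the thread ends at 20.4. It stays where it is left; 1 to 2 N at the handle turn it
- crank_axis (a point): point on the screw's vertical axis at the height of the middle of the crank handle
- handle_mid (a point): middle of the upright red crank handle, a freely revolving grip 21 mm thick and 55 mm high, 55 mm from the screw's axis; its top is 27 mm above this point, the steel crank arm's top 29 mm below it. Its height above the plate is 168 mm at joint 0 and sinks with the screw; the crank can stand in any direction
- pad: black rubber foot under the clamp screw, 29 mm across; origin at the centre of its underside. It is sprung: it presses with about 8 N as soon as it gives way and 2.5 N more per mm of further screw travel
- tube: square steel tube 30 by 30 mm, 280 mm long, 0.4 to 0.7 kg, lying on the plate; origin at the centre of its underside, long axis along its y
- offcut: short piece of the same square tube, 30 (x) by 42 (y, along the tube) by 30 mm high, lying on the plate between the tube and the fence; origin at the centre of its underside
- scrap_tray: red open tray, 130 (x) by 160 (y) by 45 mm high, walls and floor 4 mm, fixed on the bench to the left or right of the plate; two flat scraps 5 mm thick lie at its edges; origin at the centre of its underside
- fittings_tray: blue open tray with nuts, of the same size, on the other side of the plate; not part of the job
- magnet: red welding magnet 60 by 60 by 18 mm lying on the plate behind the fence; origin under its centre; not part of the job
- spray_can: yellow spray can, 66 mm across and 190 mm high, on the bench; origin under its centre; not part of the job
- tape_measure: yellow tape measure 70 by 40 by 66 mm high on the bench; origin under its centre; not part of the job

How it is judged:
By the outcome, as a careful person would: the job done as asked, in the order asked, and still so for the second after the job is handed in, with the robot touching nothing.
It also fails if it takes over 72 s, if anything falls off the work surface, if the arm or the gripper's body presses on something with over 40 N, if the wrist force passes 120 N, or if a joint passes its speed limit or range.

## Robot

A 6-joint arm with a two-finger parallel gripper is mounted at the origin on the work surface. World frame = base frame: x ahead of the robot, y to its left, z up, the work surface at z = 0. Lengths are in m, angles in rad, forces in N, time in s.
With the tool pointing down it reaches from about 0.35 to 0.875 m from the base axis. Payload 4.2 kg.
Tool frame: the origin (TCP) lies midway between the tips of the shut fingers; the grasp point (between the pads) lies 19 mm behind it; z points along the fingers, y is the line along which they close (so a half turn about z gives the same grasp; the last joint's range is limited). The gripper opens to 85 mm and grips with 20 to 120 N. Pads are 22 mm wide; open, the fingers measure 114 mm over their backs; the gripper's body (76 mm by 85 mm) begins 54 mm behind the grasp point. The pads swing forward as they close: fully open they stand 13 mm farther back than shut.
Start: joints at [-1.061, 0.385, 0.008, 0, -1.194, -0.259], TCP at [0.155, -0.605, 0.231] pointing down, gripper open.
Joint ranges: [-3.14, 3.14], [-1.21, 2.06], [-1.07, 1.41], [-3.16, 2.05], [-2.99, -0.16], [-3.1, 3.1]. Speed limits (rad/s): [2.79, 2.79, 3.14, 3.14, 3.14, 3.14].

## Interface

Orientations are given as a 3x3 rotation matrix whose columns are the frame's x, y, z axes.
In Python, from workcell import manip gives the robot as it stands.
- The arm moves only by the tool step_arm, never from a script. Its argument "plan" is a list of rows, each an object with "fingers": the finger opening in cm, from 0 to 8.54; "translation": the shift along the tool's x, y, z in cm, a list of three; "twist": the turn, a rotation vector about the tool's x, y, z in rad, a list of three. A call has 1 to 8 rows; each row is the pose to reach, as a shift and turn from the pose commanded when the call began, along the tool's axes at that moment; what a row does not reach only later rows make up. A row lasts 1/12 s, in which the tool goes at most 41.7 mm and 7.16 degrees, less where a joint would pass 70% of its speed; a pose out of reach is approached as far as the arm can. A call with a gripper value outside its range is refused whole. The fingers move at their own pace and stop on an object; "force" is the grip in N (left out, the last holds). Time passes only in rows, so rows that repeat a pose let the fingers close. It gives the time, the measured TCP pose, the force, the opening and the grip force at its end, in the units of the state.
- manip.get_obs(): the state, without advancing time (a new reading comes with each control period).
- manip.snapshot(name): name is "side" or "top" or "wrist"; returns a dict with "img" (384x512x3 uint8, red, green, blue), "vertical_fov" (degrees; the focal length in pixels is half the picture's height over the tangent of half this angle, whatever the lens; pixels are square), "cx", "cy" (the principal point, pixels), "k1" (the pictures are not rectified: a ray, as slopes to the right and down, at radius r is drawn at 1 + k1 r^2 times it, then the intrinsics apply), "pose" (4x4, takes a point from camera to world coordinates). Camera axes: x right, y down, z forward; pixel columns grow to the right and rows downward; lengths in m; the calibration is good to about 2 mm. A picture is of the moment at which its call begins. There is no depth.
- manip.sign_off(): hands the job in; it is judged then, once.
The state is a dict: "time": time; "joints": joint angles; "qd": joint speeds; "effort": joint torques, N m; "eef_pos": TCP position; "tcp_rot": TCP orientation; "wrist_force": force on the tool from outside, world axes, zero at the start; "moment": the same for the moment, N m; "grip_width": finger opening in m; "finger_force": force on a finger pad.
Only numpy, scipy, OpenCV 4.12 (cv2) and the standard library are available. Lean on these libraries where they do the work, as an engineer would, in place of code of your own. Each camera call takes 0.05 s, during which the arm holds its last target. There are 200 camera calls.

## Working session

There is one attempt and no reset: what is moved stays moved. The work goes in short steps, Python scripts to look and compute and a tool call to move; the robot and the scene stay as the last step left them, time stands still between calls to the robot, and variables do not carry over. Pictures are saved under pics/ and viewed, at most 10 in all, crops included, and the job is handed in when it is done.

Besides the shell and the picture viewer there is one more tool, called after "Emit:" by a JSON object that holds its "name" and its "arguments", one argument or row to a line. step_arm: Moves the arm, as the interface text tells. Its arguments: {"type":"object","properties":{"plan":{"type":"array"},"force":{"type":"number"}},"required":["plan"]}

```bash
mkdir -p pics; ls; python3 - <<'E'
from workcell import manip
import cv2,numpy as np,pickle
o=manip.get_obs();print(o['time'],o['eef_pos'],o['tcp_rot'])
ss={}
for n in ['side','top','wrist']:
    s=manip.snapshot(n);ss[n]=s
    print(n,s['vertical_fov'],s['cx'],s['cy'],s['k1'],np.round(s['pose'],3).tolist())
pickle.dump(ss,open('s0.pkl','wb'))
for n in ['top','side']: cv2.imwrite(f'pics/{n}0.png',cv2.resize(ss[n]['img'][:,:,::-1],(800,600),interpolation=cv2.INTER_CUBIC))
E
```

```text
pics
0.0 [ 0.15495275 -0.60486963  0.23021643] [[-9.68775963e-01 -2.47936966e-01 -6.28479640e-04]
 [-2.47937749e-01  9.68773632e-01  2.12660401e-03]
 [ 8.15907578e-05  2.21602668e-03 -9.99997541e-01]]
side 47.24734905337373 249.8759422784295 198.02059814691916 -0.03798629136607442 [[-0.856, -0.329, 0.4, 0.074], [-0.517, 0.542, -0.663, 0.836], [0.001, -0.774, -0.633, 0.941], [0.0, 0.0, 0.0, 1.0]]
top 44.859285130728054 253.20297480675464 191.14570999263728 -0.12121253650819369 [[-0.028, -0.985, 0.172, 0.39], [-1.0, 0.027, -0.005, 0.001], [0.0, -0.172, -0.985, 1.297], [0.0, 0.0, 0.0, 1.0]]
wrist 68.46515181386727 260.16340806048885 191.86283418932138 -0.013507841385650346 [[-0.249, 0.926, 0.284, 0.081], [0.969, 0.238, 0.074, -0.623], [0.001, 0.293, -0.956, 0.373], [0.0, 0.0, 0.0, 1.0]]
```

View pics/top0.png

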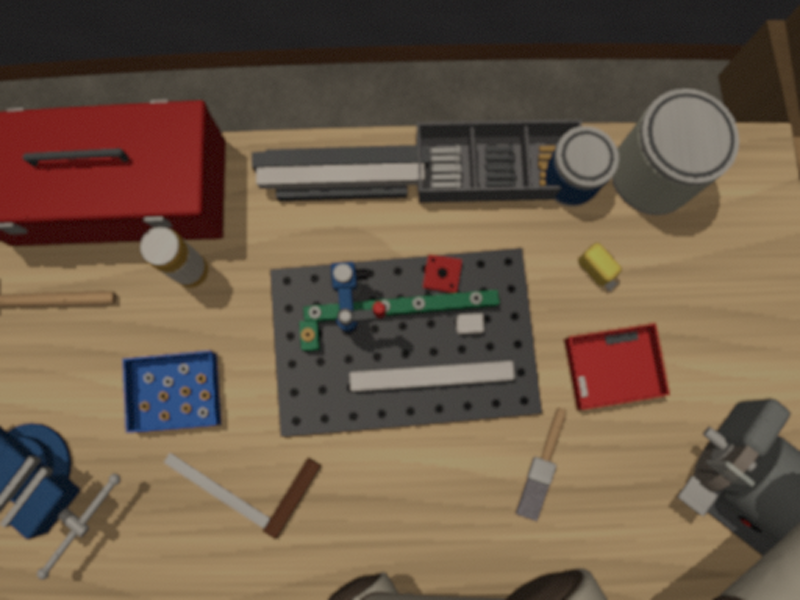

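View pics/side0.png

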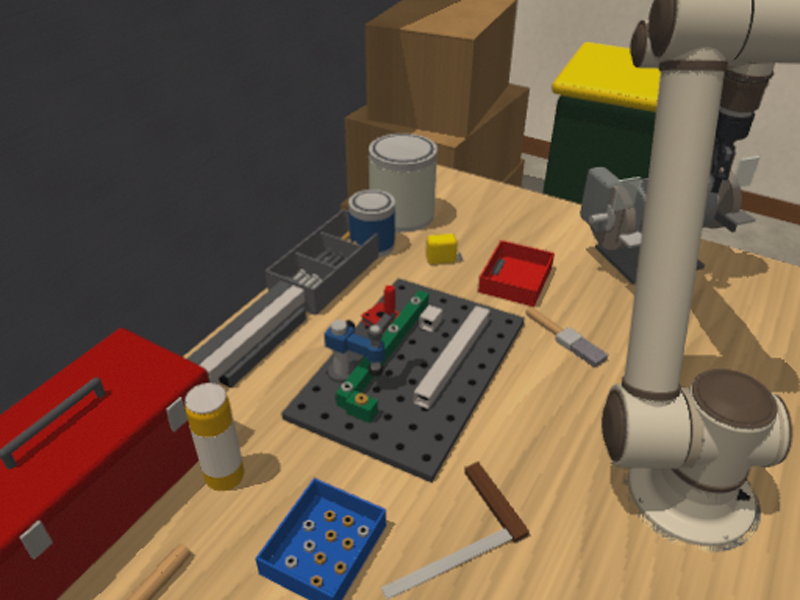

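The top view (800 px wide) shows the plate at about (405,340), the tube at (432,376), the offcut at (470,323) and the end stop at (310,335). The red handle is at (380,309), the red tray at (617,366), the clamp screw near (346,316) and the magnet at (443,273). The side view agrees.

```bash
cat > h.py <<'E'
import numpy as np,cv2
def K(s):
    h=s['img'].shape[0];f=h/2/np.tan(np.radians(s['vertical_fov'])/2)
    return np.array([[f,0,s['cx']],[0,f,s['cy']],[0,0,1.]]),f
def ray(s,uv):
    _,f=K(s);d=(np.atleast_2d(uv).astype(float)-[s['cx'],s['cy']])/f
    u=d.copy()
    for _ in range(15): u=d/(1+s['k1']*(u**2).sum(1,keepdims=True))
    P=np.array(s['pose']);r=np.c_[u,np.ones(len(u))]@P[:3,:3].T
    return P[:3,3],r
def plane(s,uv,z):
    o,r=ray(s,uv);return (o+r*((z-o[2])/r[:,2])[:,None])[:,:2]
def proj(s,p):
    P=np.array(s['pose']);c=(np.atleast_2d(p)-P[:3,3])@P[:3,:3];x=c[:,:2]/c[:,2:]
    x=x*(1+s['k1']*(x**2).sum(1,keepdims=True));_,f=K(s);return x*f+[s['cx'],s['cy']]
def tri(s1,p1,s2,p2):
    A=np.zeros((3,3));b=np.zeros(3)
    for s,p in((s1,p1),(s2,p2)):
        o,r=ray(s,p);r=r[0]/np.linalg.norm(r[0]);M=np.eye(3)-np.outer(r,r);A+=M;b+=M@o
    return np.linalg.solve(A,b)
def masks(s):
    hsv=cv2.cvtColor(s['img'],cv2.COLOR_RGB2HSV);H,S,V=[hsv[...,i].astype(int) for i in range(3)]
    return dict(red=((H<8)|(H>172))&(S>150)&(V>70),green=(H>50)&(H<85)&(S>100)&(V>40),
      light=(S<60)&(V>125),dark=(S<60)&(V<100)&(V>25),blue=(H>100)&(H<125)&(S>120)&(V>40))
def blobs(m,amin=15):
    cs,_=cv2.findContours(m.astype(np.uint8),cv2.RETR_EXTERNAL,cv2.CHAIN_APPROX_NONE)
    return [c[:,0,:] for c in cs if cv2.contourArea(c)>=amin]
def rect(s,c,z):
    p=plane(s,c,z);(cx,cy),(w,h),a=cv2.minAreaRect((p*1000).astype(np.float32))
    if w>h: w,h,a=h,w,a-90   # long axis = h; its direction a+90
    return np.round([cx,cy,w,h],1),round(((a+90)+90)%180-90,2)
E
python3 - <<'E'
import pickle;from h import *
ss=pickle.load(open('s0.pkl','rb'))
s=ss['top'];m=masks(s)
for k,z in (('red',.045),('green',.055),('light',.05),('dark',.02),('blue',.05)):
    for c in blobs(m[k]):
        if 150<c[:,0].mean()<440 and 150<c[:,1].mean()<300: print('top',k,c.mean(0).round(),*rect(s,c,z))
s=ss['side'];m=masks(s)
for k in ('red','green','light'):
    for c in blobs(m[k]):
        if 150<c[:,0].mean()<360 and 150<c[:,1].mean()<300: print('side',k,c.mean(0).round(),c.min(0),c.max(0))
for n,(x,y,w,h) in (('top',(160,140,210,150)),('side',(170,170,180,140))):
    cv2.imwrite(f'pics/{n}c.png',cv2.resize(ss[n]['img'][y:y+h,x:x+w,::-1],(800,int(800*h/w)) if n=='top' else (760,591),interpolation=cv2.INTER_CUBIC))
E
```

```text
top red [394. 234.] [ 478.8 -386.9  128.6  166.3] -83.03
top red [242. 197.] [593.1  25.7  16.4  22.1] -1.29
top red [283. 175.] [651.6 -87.2  61.1  61.5] 78.76
top green [202. 208.] [563.2 133.4  55.7  90.1] -17.04
top green [232. 195.] [599.   52.4  13.7  32.5] 88.42
top green [284. 194.] [599.7 -86.5  29.1 194.1] -86.56
top light [373. 247.] [ 446.2 -322.6    6.8   27.6] 6.0
top light [276. 240.] [473.1 -62.7  31.1 279.9] -87.63
top light [300. 206.] [ 561.8 -132.2   30.1   41.1] 88.38
top light [220. 202.] [581.5  84.2  13.6  13.8] -0.97
top light [201. 199.] [588.4 137.2  13.7  16.4] 88.45
top light [219. 174.] [657.8  87.1  27.3  27.7] 43.28
top dark [397. 216.] [ 531.5 -405.4   10.2   52.6] -84.38
top dark [251. 179.] [649.   -7.4  72.6 159.6] -86.71
top dark [253. 215.] [539.8 -16.7 298.5 454.9] -86.56
top blue [221. 186.] [624.2  84.9  38.3  61. ] -1.01
side red [245. 196.] [232 183] [254 206]
side red [330. 174.] [306 154] [354 195]
side green [229. 251.] [215 228] [241 269]
side green [258. 207.] [244 186] [273 232]
side light [216. 208.] [211 205] [220 211]
side light [289. 225.] [265 196] [312 254]
side light [276. 200.] [269 195] [282 205]
side light [161. 209.] [128 183] [193 237]
side light [197. 179.] [191 176] [202 182]
```

View pics/topc.png

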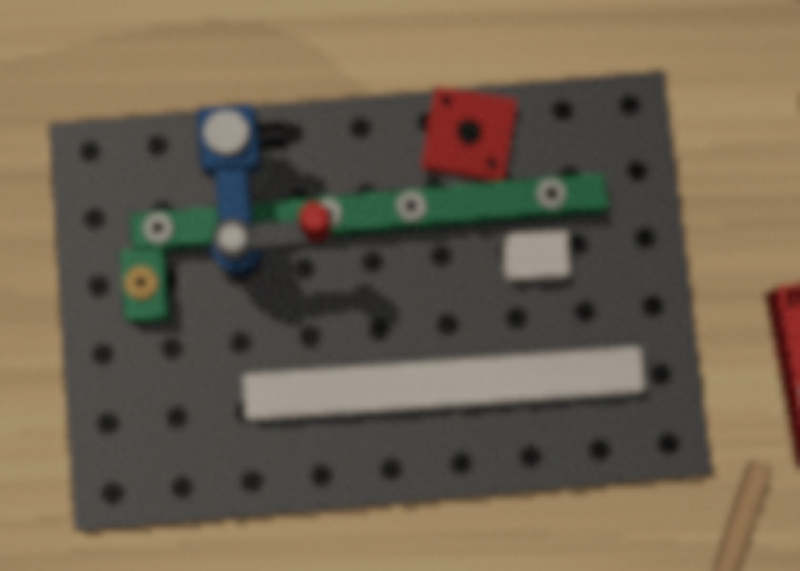

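```bash
python3 - <<'E'
import pickle;from h import *
ss=pickle.load(open('s0.pkl','rb'));t=ss['top'];d=ss['side']
C=np.array([.5398,-.0167]);a=np.radians(3.44);R=np.array([[np.cos(a),-np.sin(a)],[np.sin(a),np.cos(a)]])
pl=lambda w:np.round(((np.atleast_2d(w)-C)@R)*1000,1)
m=masks(t);md=masks(d)
f=lambda s,mm,u,v:min(blobs(mm,8),key=lambda c:np.hypot(*(c.mean(0)-[u,v])))
cen=lambda c:np.array(cv2.minEnclosingCircle(c.astype(np.float32))[0])
p=cen(f(t,m['light'],219,174));print('post top',pl(plane(t,p,.141)), 'tri',tri(t,p,d,cen(f(d,md['light'],197,179))))
p=cen(f(t,m['light'],220,202));q=cen(f(d,md['light'],240,200))
print('screw',p,[ (z,pl(plane(t,p,z))) for z in(.15,.165,.18)])
c=f(t,m['red'],242,197);p=cen(c);print('handle top',p,cv2.minEnclosingCircle(c.astype(np.float32))[1],[(z,pl(plane(t,p,z)),plane(t,p,z)) for z in(.17,.185,.212)])
# handle top in side view: column of red above magnet
c=f(d,md['red'],245,196);top=c[c[:,1]<=c[:,1].min()+8];print('side handle',sorted(map(tuple,top))[::3], proj(d,[[.6,.03,.212]]))
# end stop
c=f(t,m['green'],202,208)
for z in(.02,.055):
    P=pl(plane(t,c,z));S=P[P[:,0]<25];print('stop',z,S.min(0),S.max(0),np.percentile(S[:,1],[5,10,50]))
for n,u in(('offcut',(300,206)),('tube',(276,240))):
    P=pl(plane(t,f(t,m['light'],*u),.05));print(n,P.min(0),P.max(0),(P.min(0)+P.max(0))/2)
# fence: -x edge at z .055/.02
c=f(t,m['green'],284,194)
for z in(.02,.055):
    P=pl(plane(t,c,z));print('fence',z,np.percentile(P[:,0],[3,10,25,75,90,97]),P.min(0),P.max(0))
c=f(t,m['dark'],253,215);P=pl(plane(t,c,.02));print('plate',P.min(0),P.max(0))
E
```

```text
post top [[104.1  91.8]] tri [0.64870898 0.0923598  0.23706028]
screw [220.5 201.5] [(0.15, array([[31.9, 92.5]])), (0.165, array([[29.6, 91.6]])), (0.18, array([[27.2, 90.7]]))]
handle top [242.125 197.   ] 4.155292510986328 [(0.17, array([[35.3, 37.6]]), array([[0.57274248, 0.02292365]])), (0.185, array([[32.8, 37.4]]), array([[0.57030913, 0.02263214]])), (0.212, array([[28.4, 37.2]]), array([[0.5659291 , 0.02210741]]))]
side handle [(np.int32(246), np.int32(185)), (np.int32(246), np.int32(188)), (np.int32(246), np.int32(191)), (np.int32(248), np.int32(183)), (np.int32(251), np.int32(183)), (np.int32(252), np.int32(186)), (np.int32(252), np.int32(189))] [[237.67326145 181.52202432]]
stop 0.02 [ -5.3 149.7] [ 24.5 180.1] [150.7 150.9 159.1]
stop 0.055 [ -9.2 146.3] [ 22.7 175.9] [147.27 147.44 154.  ]
offcut [   0.2 -138.2] [ 31.1 -95. ] [  15.65 -116.6 ]
tube [ -86.7 -181.8] [-51.9  98.1] [-69.3  -41.85]
fence 0.02 [46.6   47.08  47.9   71.65  73.62  74.666] [  46.4 -175.9] [76.3 23.7]
fence 0.055 [41.3   41.7   42.55  65.6   67.52  68.566] [  41.  -170.3] [70.1 23.8]
plate [-149.3 -227.5] [149.3 227.4]
```

View pics/sidec.png

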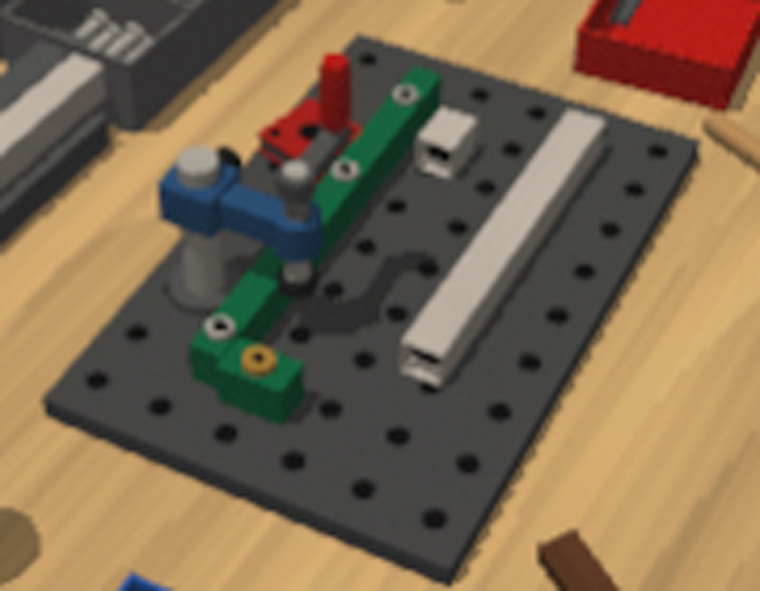

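The side crop shows the handle upright at (336,90), standing from the screw toward the plate's -y. The offcut is clear at (447,140) and the clamp pad hangs at (297,275).

```bash
cat >> h.py <<'E'
C=np.array([.5398,-.0167]);_a=np.radians(3.44);R2=np.array([[np.cos(_a),-np.sin(_a)],[np.sin(_a),np.cos(_a)]])
def W(x,y): return C+R2@np.array([x,y])/1000   # plate mm -> world
def PL(w): return ((np.atleast_2d(w)-C)@R2)*1000
def goto(pts,yaw):
    """print shift (tool cm) and twist for world points, tool y heading yaw (deg), z down"""
    from workcell import manip
    from scipy.spatial.transform import Rotation as Ro
    o=manip.get_obs();T=np.array(o['tcp_rot']);y=np.radians(yaw)
    Y=np.array([np.cos(y),np.sin(y),0]);Z=np.array([0,0,-1.]);G=np.c_[np.cross(Y,Z),Y,Z]
    tw=Ro.from_matrix(T.T@G).as_rotvec()
    for p in np.atleast_2d(pts): print(np.round(T.T@(p-np.array(o['eef_pos']))*100,2).tolist(),np.round(tw,4).tolist())
E
python3 - <<'E'
from h import *
goto([[.5618,-.1322,.15],[.5618,-.1322,.026]],90)
E
```

```text
[-51.14, 35.7, 8.1] [0.0017, -0.0004, 0.2507]
[-51.14, 35.68, 20.5] [0.0017, -0.0004, 0.2507]
```

Emit:
{"name": "step_arm", "arguments": {
  "plan": [
    {"fingers": 8.5,"translation": [-10,10,0],"twist": [0,0,0.1]},
    {"fingers": 8.5,"translation": [-20,20,0],"twist": [0,0,0.2]},
    {"fingers": 8.5,"translation": [-51.1,35.7,3],"twist": [0,0,0.25]},
    {"fingers": 8.5,"translation": [-51.1,35.7,3],"twist": [0,0,0.25]},
    {"fingers": 8.5,"translation": [-51.1,35.7,3],"twist": [0,0,0.25]},
    {"fingers": 8.5,"translation": [-51.1,35.7,3],"twist": [0,0,0.25]},
    {"fingers": 8.5,"translation": [-51.1,35.7,3],"twist": [0,0,0.25]},
    {"fingers": 8.5,"translation": [-51.1,35.7,3],"twist": [0,0,0.25]}
  ]
}}

```text
time: 0.82
eef_pos: [0.3662, -0.347, 0.2174]
tcp_rot: [[-1.0, -0.001, 0.0], [-0.001, 1.0, 0.0], [-0.0, 0.0, -1.0]]
wrist_force: [1.1, -1.0, 0.2]
grip_width: 0.0852
finger_force: 0.0
```

```bash
python3 - <<'E'
from h import *
goto([[.5618,-.1322,.15],[.5618,-.1322,.026]],90)
E
```

```text
[-19.58, 21.47, 6.74] [0.0001, 0.0001, 0.0007]
[-19.58, 21.47, 19.14] [0.0001, 0.0001, 0.0007]
```

Emit:
{"name": "step_arm", "arguments": {
  "plan": [
    {"fingers": 8.5,"translation": [-19.6,21.5,6.7],"twist": [0,0,0]},
    {"fingers": 8.5,"translation": [-19.6,21.5,6.7],"twist": [0,0,0]},
    {"fingers": 8.5,"translation": [-19.6,21.5,6.7],"twist": [0,0,0]},
    {"fingers": 8.5,"translation": [-19.6,21.5,6.7],"twist": [0,0,0]},
    {"fingers": 8.5,"translation": [-19.6,21.5,6.7],"twist": [0,0,0]},
    {"fingers": 8.5,"translation": [-19.6,21.5,6.7],"twist": [0,0,0]},
    {"fingers": 8.5,"translation": [-19.6,21.5,6.7],"twist": [0,0,0]},
    {"fingers": 8.5,"translation": [-19.6,21.5,6.7],"twist": [0,0,0]}
  ]
}}

```text
time: 1.48
eef_pos: [0.5641, -0.1297, 0.1483]
tcp_rot: [[-1.0, -0.006, -0.001], [-0.006, 1.0, 0.0], [0.001, 0.0, -1.0]]
wrist_force: [-0.1, -1.0, -0.5]
grip_width: 0.085
finger_force: 0.0
```

```bash
python3 - <<'E'
from h import *
from workcell import manip
s=manip.snapshot('wrist')
cv2.imwrite('pics/w1.png',s['img'][:,:,::-1])
goto([[.5618,-.1322,.15],[.5618,-.1322,.026]],90)
m=masks(s)
for c in blobs(m['light'],100): print(c.mean(0).round(),*rect(s,c,.05))
m=masks(s)['green']
for c in blobs(m,100): print('g',c.mean(0).round(),*rect(s,c,.055))
E
```

```text
[0.14, -0.17, -0.15] [0.0001, -0.002, 0.0053]
[0.11, -0.17, 12.25] [0.0001, -0.002, 0.0053]
[246. 237.] [ 606.2 -142.3   19.7   20.2] 42.64
[356. 231.] [599.8 -38.8  19.7  19.8] -39.36
[423. 228.] [595.8  23.7  19.3  19.5] 66.85
[257. 189.] [ 559.5 -131.7   31.2   42.6] -88.17
[342.  83.] [470.1 -62.9  30.9 277.5] -87.71
g [354. 224.] [589.1 -39.7  37.4 284.9] -86.45
```

View pics/w1.png

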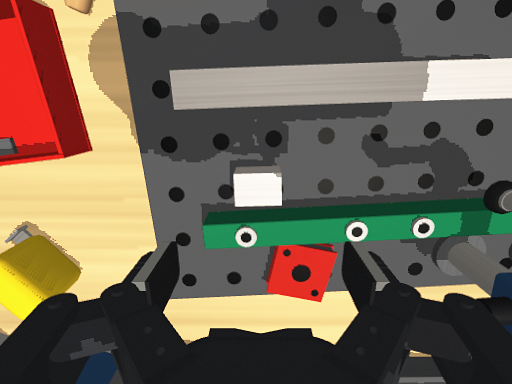

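The wrist view shows the offcut at (257,189), clear on both sides for the fingers. The tube is at (342,83), with the fence and magnet below it.

Emit:
{"name": "step_arm", "arguments": {
  "plan": [
    {"fingers": 8.5,"translation": [0.3,-0.2,4],"twist": [0,-0.002,0.005]},
    {"fingers": 8.5,"translation": [0.3,-0.2,8],"twist": [0,-0.002,0.005]},
    {"fingers": 8.5,"translation": [0.3,-0.2,10.5],"twist": [0,-0.002,0.005]},
    {"fingers": 8.5,"translation": [0.3,-0.2,12.2],"twist": [0,-0.002,0.005]},
    {"fingers": 8.5,"translation": [0.3,-0.2,12.2],"twist": [0,-0.002,0.005]},
    {"fingers": 3.5,"translation": [0.3,-0.2,12.2],"twist": [0,-0.002,0.005]},
    {"fingers": 3.5,"translation": [0.3,-0.2,12.2],"twist": [0,-0.002,0.005]},
    {"fingers": 3.5,"translation": [0.3,-0.2,12.2],"twist": [0,-0.002,0.005]}
  ],
  "force": 40
}}

```text
time: 2.2
eef_pos: [0.5594, -0.136, 0.0304]
tcp_rot: [[-1.0, 0.004, 0.006], [0.004, 1.0, -0.0], [-0.006, -0.0, -1.0]]
wrist_force: [-0.5, 0.6, 0.6]
grip_width: 0.0512
finger_force: 0.0
```

Emit:
{"name": "step_arm", "arguments": {
  "plan": [
    {"fingers": 3.5,"translation": [0,0,0],"twist": [0,0,0]},
    {"fingers": 3.5,"translation": [0,0,0],"twist": [0,0,0]},
    {"fingers": 3.5,"translation": [0,0,0],"twist": [0,0,0]},
    {"fingers": 3.5,"translation": [0,0,0],"twist": [0,0,0]},
    {"fingers": 3.5,"translation": [0,0,-3],"twist": [0,0,0]},
    {"fingers": 3.5,"translation": [0,0,-6],"twist": [0,0,0]},
    {"fingers": 3.5,"translation": [0,0,-9],"twist": [0,0,0]},
    {"fingers": 3.5,"translation": [0,0,-9],"twist": [0,0,0]}
  ]
}}

```text
time: 2.87
eef_pos: [0.5621, -0.1361, 0.1255]
tcp_rot: [[-1.0, 0.003, 0.015], [0.003, 1.0, -0.001], [-0.015, -0.001, -1.0]]
wrist_force: [1.4, -0.3, -0.1]
grip_width: 0.0412
finger_force: 41.9
```

```bash
python3 - <<'E'
from h import *
goto([[.479,-.387,.125],[.479,-.387,.012]],97)
E
```

```text
[8.24, -25.11, -0.04] [-0.0023, 0.0151, -0.1248]
[8.41, -25.09, 11.26] [-0.0023, 0.0151, -0.1248]
```

Emit:
{"name": "step_arm", "arguments": {
  "plan": [
    {"fingers": 3.5,"translation": [3,-8,0],"twist": [0,0.015,-0.06]},
    {"fingers": 3.5,"translation": [8.3,-25.1,0],"twist": [0,0.015,-0.125]},
    {"fingers": 3.5,"translation": [8.3,-25.1,0],"twist": [0,0.015,-0.125]},
    {"fingers": 3.5,"translation": [8.3,-25.1,0],"twist": [0,0.015,-0.125]},
    {"fingers": 3.5,"translation": [8.3,-25.1,0],"twist": [0,0.015,-0.125]},
    {"fingers": 3.5,"translation": [8.3,-25.1,0],"twist": [0,0.015,-0.125]},
    {"fingers": 3.5,"translation": [8.3,-25.1,0],"twist": [0,0.015,-0.125]},
    {"fingers": 3.5,"translation": [8.3,-25.1,0],"twist": [0,0.015,-0.125]}
  ]
}}

```text
time: 3.53
eef_pos: [0.4722, -0.3894, 0.118]
tcp_rot: [[-0.993, -0.115, -0.013], [-0.115, 0.993, -0.001], [0.013, 0.001, -1.0]]
wrist_force: [0.2, 0.6, 0.1]
grip_width: 0.0411
finger_force: 41.9
```

```bash
python3 - <<'E'
from h import *
goto([[.479,-.387,.016]],97)
E
```

```text
[-0.84, 0.15, 10.19] [0.0007, -0.013, -0.0066]
```

Emit:
{"name": "step_arm", "arguments": {
  "plan": [
    {"fingers": 3.5,"translation": [-0.3,0,0],"twist": [0,0,0]},
    {"fingers": 3.5,"translation": [-0.3,0,3],"twist": [0,0,0]},
    {"fingers": 3.5,"translation": [-0.3,0,6],"twist": [0,0,0]},
    {"fingers": 3.5,"translation": [-0.3,0,8.5],"twist": [0,0,0]},
    {"fingers": 3.5,"translation": [-0.3,0,10],"twist": [0,0,0]},
    {"fingers": 3.5,"translation": [-0.3,0,10.2],"twist": [0,0,0]},
    {"fingers": 3.5,"translation": [-0.3,0,10.2],"twist": [0,0,0]},
    {"fingers": 3.5,"translation": [-0.3,0,10.2],"twist": [0,0,0]}
  ]
}}

```text
time: 4.2
eef_pos: [0.4767, -0.3851, 0.0167]
tcp_rot: [[-0.992, -0.122, -0.012], [-0.122, 0.992, -0.001], [0.012, 0.0, -1.0]]
wrist_force: [-0.0, -0.1, -1.1]
grip_width: 0.0408
finger_force: 42.9
```

Emit:
{"name": "step_arm", "arguments": {
  "plan": [
    {"fingers": 5.8,"translation": [0,0,0.1],"twist": [0,0,0]},
    {"fingers": 5.8,"translation": [0,0,0.1],"twist": [0,0,0]},
    {"fingers": 5.8,"translation": [0,0,0.1],"twist": [0,0,0]},
    {"fingers": 5.8,"translation": [0,0,0.1],"twist": [0,0,0]},
    {"fingers": 5.8,"translation": [0,0,-4],"twist": [0,0,0]},
    {"fingers": 5.8,"translation": [0,0,-8],"twist": [0,0,0]},
    {"fingers": 5.8,"translation": [0,0,-11],"twist": [0,0,0]},
    {"fingers": 5.8,"translation": [0,0,-11],"twist": [0,0,0]}
  ]
}}

```text
time: 4.87
eef_pos: [0.4809, -0.3886, 0.1345]
tcp_rot: [[-0.993, -0.122, -0.0], [-0.122, 0.993, -0.009], [0.001, -0.009, -1.0]]
wrist_force: [0.3, -0.2, 0.2]
grip_width: 0.0577
finger_force: 0.0
```

```bash
python3 - <<'E'
from h import *
from workcell import manip
s=manip.snapshot('wrist')
m=masks(s)
for c in blobs(m['light'],60): print(c.mean(0).round(),*rect(s,c,.034))
g=W(-69.3+1,-91.9); print(g)
goto([[g[0],g[1],.11],[g[0],g[1],.026]],2.35)
E
```

```text
[237. 310.] [ 610.5 -397.1    8.5   21.3] -51.99
[493. 222.] [ 480.  -167.3   33.1   40.8] -87.69
[461. 210.] [ 472.9 -203.3   14.5   25.1] 1.95
[266. 189.] [ 476.4 -384.7   30.1   42.1] -82.81
[326. 157.] [ 441.5 -336.3   13.    30.7] 7.28
[458.   9.] [ 321.1 -258.7   20.3   42.3] -82.44
[ 0.47713736 -0.11253264]
[-3.11, 27.32, 1.95] [-0.0078, 0.0001, 1.6508]
[-3.16, 27.36, 10.35] [-0.0078, 0.0001, 1.6508]
```

Offcut is in the tray at (476,-385) mm. Next I turn the gripper across the tube, camera toward -y.

Emit:
{"name": "step_arm", "arguments": {
  "plan": [
    {"fingers": 8.5,"translation": [-0.5,5,0],"twist": [0,0,-0.12]},
    {"fingers": 8.5,"translation": [-1,9,0],"twist": [0,0,-0.24]},
    {"fingers": 8.5,"translation": [-1.5,13,0],"twist": [0,0,-0.36]},
    {"fingers": 8.5,"translation": [-2,17,0],"twist": [0,0,-0.48]},
    {"fingers": 8.5,"translation": [-2.5,20,0],"twist": [0,0,-0.6]},
    {"fingers": 8.5,"translation": [-3,23,0],"twist": [0,0,-0.72]},
    {"fingers": 8.5,"translation": [-3.1,25,0],"twist": [0,0,-0.84]},
    {"fingers": 8.5,"translation": [-3.1,27.3,0],"twist": [0,0,-0.96]}
  ]
}}

```text
time: 5.58
eef_pos: [0.4742, -0.1099, 0.1252]
tcp_rot: [[-0.465, -0.885, -0.014], [-0.885, 0.465, -0.001], [0.007, 0.012, -1.0]]
wrist_force: [-0.3, -0.2, 0.3]
grip_width: 0.0854
finger_force: 0.0
```

```bash
python3 - <<'E'
from h import *
from workcell import manip
print(manip.get_obs()['joints'])
goto([[.4771,-.1125,.10]],182.35)
E
```

```text
[ 0.10636814  0.26994025 -0.46246911 -0.00098533 -0.85288336 -0.58921918]
[0.08, -0.41, 2.52] [0.0141, -0.004, -0.5245]
```

Emit:
{"name": "step_arm", "arguments": {
  "plan": [
    {"fingers": 8.5,"translation": [0,-0.4,0],"twist": [0,0,-0.12]},
    {"fingers": 8.5,"translation": [0,-0.4,0],"twist": [0,0,-0.24]},
    {"fingers": 8.5,"translation": [0,-0.4,1],"twist": [0,0,-0.36]},
    {"fingers": 8.5,"translation": [0,-0.4,2],"twist": [0,0,-0.48]},
    {"fingers": 8.5,"translation": [0,-0.4,2],"twist": [0,0,-0.53]},
    {"fingers": 8.5,"translation": [0,-0.4,2],"twist": [0,0,-0.53]},
    {"fingers": 8.5,"translation": [0,-0.4,2],"twist": [0,0,-0.53]}
  ]
}}

```text
time: 6.17
eef_pos: [0.4777, -0.1133, 0.1054]
tcp_rot: [[0.038, -0.999, -0.014], [-0.999, -0.038, -0.001], [0.0, 0.014, -1.0]]
wrist_force: [0.8, -0.1, -0.0]
grip_width: 0.085
finger_force: 0.0
```

```bash
python3 - <<'E'
from h import *
goto([[.4771,-.1125,.026]],182.35)
E
```

```text
[-0.08, -0.06, 7.94] [0.0144, -0.0003, -0.0029]
```

Emit:
{"name": "step_arm", "arguments": {
  "plan": [
    {"fingers": 8.5,"translation": [-0.1,0,3],"twist": [0.014,0,0]},
    {"fingers": 8.5,"translation": [-0.1,0,6],"twist": [0.014,0,0]},
    {"fingers": 8.5,"translation": [-0.1,0,7.8],"twist": [0.014,0,0]},
    {"fingers": 8.5,"translation": [-0.1,0,7.9],"twist": [0.014,0,0]},
    {"fingers": 8.5,"translation": [-0.1,0,7.9],"twist": [0.014,0,0]},
    {"fingers": 2.5,"translation": [-0.1,0,7.9],"twist": [0.014,0,0]},
    {"fingers": 2.5,"translation": [-0.1,0,7.9],"twist": [0.014,0,0]},
    {"fingers": 2.5,"translation": [-0.1,0,7.9],"twist": [0.014,0,0]}
  ],
  "force": 30
}}

```text
time: 6.83
eef_pos: [0.4782, -0.1122, 0.0284]
tcp_rot: [[0.04, -0.999, 0.004], [-0.999, -0.04, -0.0], [0.0, -0.004, -1.0]]
wrist_force: [0.5, 0.9, 0.0]
grip_width: 0.0508
finger_force: 0.0
```

Emit:
{"name": "step_arm", "arguments": {
  "plan": [
    {"fingers": 2.5,"translation": [0,0,0],"twist": [0,0,0]},
    {"fingers": 2.5,"translation": [0,0,0],"twist": [0,0,0]},
    {"fingers": 2.5,"translation": [0,0,0],"twist": [0,0,0]},
    {"fingers": 2.5,"translation": [0,0,0],"twist": [0,0,0]},
    {"fingers": 2.5,"translation": [0,0,0],"twist": [0,0,0]},
    {"fingers": 2.5,"translation": [0,0,0],"twist": [0,0,0]}
  ]
}}

```text
time: 7.33
eef_pos: [0.4759, -0.1124, 0.0278]
tcp_rot: [[0.04, -0.999, -0.001], [-0.999, -0.04, -0.001], [0.001, 0.001, -1.0]]
wrist_force: [-3.3, 0.3, 6.5]
grip_width: 0.0296
finger_force: 31.8
```

```bash
python3 - <<'E'
from h import *
from workcell import manip
o=manip.get_obs();P=PL(o['eef_pos'][:2]);print(P)
s=manip.snapshot('top');m=masks(s)
c=max([c for c in blobs(m['light'],100) if 190<c[:,0].mean()<360 and 190<c[:,1].mean()<270],key=len);p=PL(plane(s,c,.05));print('tube',p.min(0),p.max(0),rect(s,c,.05))
z=o['eef_pos'][2]
g=W(5,-46.5);goto([[*g,z]],183.44)
E
```

```text
[[-69.56291828 -91.66891565]]
tube [-199.74734162   22.42602194] [ -2.73062749 153.92163855] (array([434. ,  62.9, 131.6, 193.4]), 6.13)
[-4.66, -7.37, -0.01] [0.0013, -0.0005, -0.0198]
```

Emit:
{"name": "step_arm", "arguments": {
  "plan": [
    {"fingers": 2.5,"translation": [-0.6,-1,0],"twist": [0,0,-0.005]},
    {"fingers": 2.5,"translation": [-1.4,-2.2,0],"twist": [0,0,-0.01]},
    {"fingers": 2.5,"translation": [-2.2,-3.5,0],"twist": [0,0,-0.015]},
    {"fingers": 2.5,"translation": [-3.0,-4.8,0],"twist": [0,0,-0.02]},
    {"fingers": 2.5,"translation": [-3.8,-6,0],"twist": [0,0,-0.02]},
    {"fingers": 2.5,"translation": [-4.3,-6.9,0],"twist": [0,0,-0.02]},
    {"fingers": 2.5,"translation": [-4.6,-7.3,0],"twist": [0,0,-0.02]},
    {"fingers": 2.5,"translation": [-4.6,-7.3,0],"twist": [0,0,-0.02]}
  ]
}}

```text
time: 8.05
eef_pos: [0.5474, -0.0639, 0.0278]
tcp_rot: [[0.061, -0.998, -0.002], [-0.998, -0.061, -0.002], [0.002, 0.002, -1.0]]
wrist_force: [-2.0, -2.2, 4.8]
grip_width: 0.0294
finger_force: 31.7
```

```bash
python3 - <<'E'
from h import *
from workcell import manip
o=manip.get_obs();P=PL(o['eef_pos'][:2]);print(P)
s=manip.snapshot('top');cv2.imwrite('pics/t2.png',cv2.resize(s['img'][130:300,150:380,::-1],(800,591),interpolation=cv2.INTER_CUBIC))
E
```

```text
[[  4.7960766  -47.54228334]]
```

View pics/t2.png

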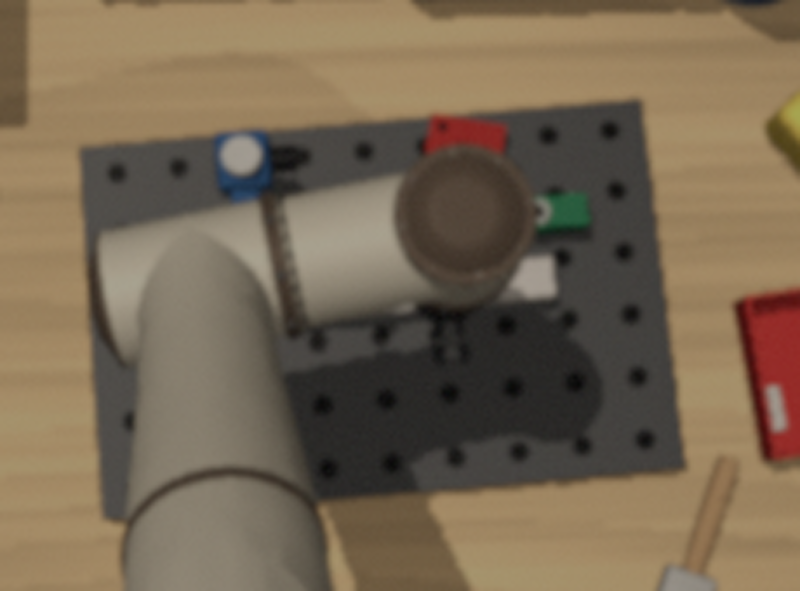

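Top view: the arm hides most of the tube, whose end shows at (535,275). The wrist link passes over the clamp, so I'll check its height from the side.

```bash
python3 - <<'E'
from h import *
from workcell import manip
s=manip.snapshot('side');cv2.imwrite('pics/d2.png',cv2.resize(s['img'][60:320,120:466,::-1],(798,600),interpolation=cv2.INTER_CUBIC))
E
```

```text
(no output)
```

View pics/d2.png

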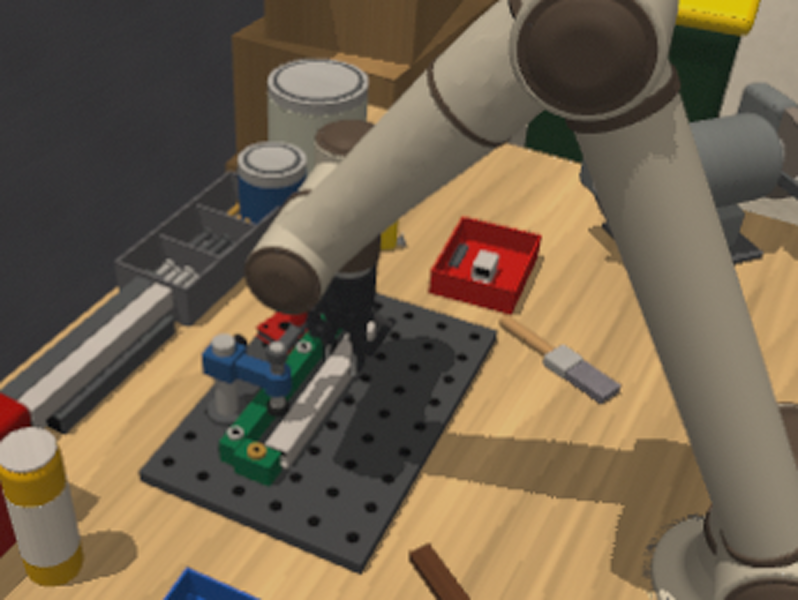

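```bash
python3 - <<'E'
import pickle;from h import *
ss=pickle.load(open('s0.pkl','rb'))
print(tri(ss['top'],[180,215],ss['side'],[243.6,180.5]))
from workcell import manip
o=manip.get_obs();z=o['eef_pos'][2]
print(o['time'],z)
E
```

```text
[0.50924325 0.1497844  0.32911444]
8.15 0.02779525717438193
```

Emit:
{"name": "step_arm", "arguments": {
  "plan": [
    {"fingers": 3.8,"translation": [0,0,0],"twist": [0,0,0]},
    {"fingers": 3.8,"translation": [0,0,0],"twist": [0,0,0]},
    {"fingers": 3.8,"translation": [0,0,0],"twist": [0,0,0]},
    {"fingers": 3.8,"translation": [0,0,-2],"twist": [0,0,0]},
    {"fingers": 3.8,"translation": [0,0,-5],"twist": [0,0,0]},
    {"fingers": 2,"translation": [0,2,-6],"twist": [0,0,0]},
    {"fingers": 0,"translation": [-1.5,5.2,-6],"twist": [0,0,0]},
    {"fingers": 0,"translation": [-1.5,5.2,-6],"twist": [0,0,0]}
  ]
}}

```text
time: 8.82
eef_pos: [0.4893, -0.0511, 0.0867]
tcp_rot: [[0.059, -0.998, -0.004], [-0.998, -0.059, 0.001], [-0.001, 0.004, -1.0]]
wrist_force: [-0.4, -0.1, -1.5]
grip_width: 0.0019
finger_force: 0.0
```

```bash
python3 - <<'E'
from h import *
from workcell import manip
o=manip.get_obs();print(PL(o['eef_pos'][:2]))
a=W(-48,-32);b=W(2,-32);goto([[*a,.03],[*b,.03]],183.44)
E
```

```text
[[-52.49395251 -31.32845478]]
[0.07, -0.47, 5.67] [0.004, 0.001, -0.0015]
[0.06, -5.47, 5.65] [0.004, 0.001, -0.0015]
```

Emit:
{"name": "step_arm", "arguments": {
  "plan": [
    {"fingers": 0,"translation": [0,0,3],"twist": [0,0,0]},
    {"fingers": 0,"translation": [0,0,5.5],"twist": [0,0,0]},
    {"fingers": 0,"translation": [0,0,5.7],"twist": [0,0,0]},
    {"fingers": 0,"translation": [0,-0.8,5.7],"twist": [0,0,0]},
    {"fingers": 0,"translation": [0,-1.6,5.7],"twist": [0,0,0]},
    {"fingers": 0,"translation": [0,-2.4,5.7],"twist": [0,0,0]},
    {"fingers": 0,"translation": [0,-3.2,5.7],"twist": [0,0,0]},
    {"fingers": 0,"translation": [0,-4.0,5.7],"twist": [0,0,0]}
  ]
}}

```text
time: 9.48
eef_pos: [0.5337, -0.0497, 0.0309]
tcp_rot: [[0.059, -0.998, -0.004], [-0.998, -0.059, -0.001], [0.001, 0.004, -1.0]]
wrist_force: [-7.7, 0.1, 7.7]
grip_width: 0.0001
finger_force: 4.1
```

Emit:
{"name": "step_arm", "arguments": {
  "plan": [
    {"fingers": 0,"translation": [0,-0.5,0],"twist": [0,0,0]},
    {"fingers": 0,"translation": [0,-0.8,0],"twist": [0,0,0]},
    {"fingers": 0,"translation": [0,-1.0,0],"twist": [0,0,0]},
    {"fingers": 0,"translation": [0,-1.0,0],"twist": [0,0,0]}
  ]
}}

```text
time: 9.82
eef_pos: [0.5409, -0.0488, 0.0304]
tcp_rot: [[0.058, -0.998, -0.01], [-0.998, -0.058, -0.001], [0.0, 0.01, -1.0]]
wrist_force: [-11.0, 3.0, 7.6]
grip_width: -0.0
finger_force: 6.0
```

Emit:
{"name": "step_arm", "arguments": {
  "plan": [
    {"fingers": 0,"translation": [0,-0.15,0],"twist": [0,0,0]},
    {"fingers": 0,"translation": [0,-0.3,0],"twist": [0,0,0]},
    {"fingers": 0,"translation": [0,-0.3,0],"twist": [0,0,0]}
  ]
}}

```text
time: 10.07
eef_pos: [0.541, -0.0488, 0.0304]
tcp_rot: [[0.058, -0.998, -0.016], [-0.998, -0.058, -0.001], [0.0, 0.016, -1.0]]
wrist_force: [-17.4, 5.2, 13.7]
grip_width: -0.0003
finger_force: 9.0
```

```bash
python3 - <<'E'
from h import *
from workcell import manip
o=manip.get_obs();print(PL(o['eef_pos'][:2]))
s=manip.snapshot('wrist');cv2.imwrite('pics/w2.png',s['img'][:,:,::-1])
E
```

```text
[[ -0.74007902 -32.12430464]]
```

View pics/w2.png

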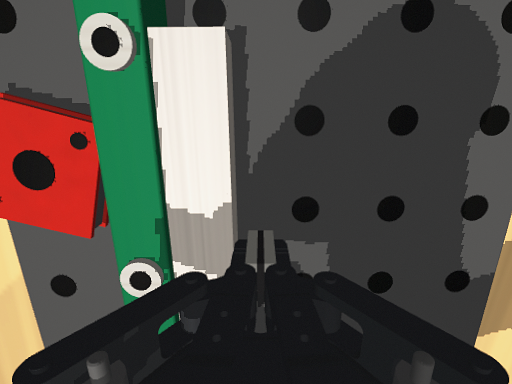

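The wrist view shows the tube, left edge (148,28)–(178,270), lying parallel and against the fence. Next I go to its -y end.

Emit:
{"name": "step_arm", "arguments": {
  "plan": [
    {"fingers": 0,"translation": [0,1.5,0],"twist": [0,0,0]},
    {"fingers": 0,"translation": [0,3,-2],"twist": [0,0.016,0]},
    {"fingers": 0,"translation": [4,3,-6],"twist": [0,0.016,0]},
    {"fingers": 0,"translation": [8,1,-6],"twist": [0,0.016,0]},
    {"fingers": 0,"translation": [12,-2,-6],"twist": [0,0.016,0]},
    {"fingers": 0,"translation": [13.5,-2.1,-6],"twist": [0,0.016,0]},
    {"fingers": 0,"translation": [13.5,-2.1,-6],"twist": [0,0.016,0]},
    {"fingers": 0,"translation": [13.5,-2.1,-6],"twist": [0,0.016,0]}
  ]
}}

```text
time: 10.78
eef_pos: [0.5791, -0.1837, 0.091]
tcp_rot: [[0.057, -0.998, 0.005], [-0.998, -0.057, -0.016], [0.017, -0.004, -1.0]]
wrist_force: [0.1, 0.9, -0.2]
grip_width: 0.0
finger_force: 0.0
```

```bash
python3 - <<'E'
from h import *
from workcell import manip
o=manip.get_obs();print(PL(o['eef_pos'][:2]))
for p in ((22,-164),(22,-148)): goto([[*W(*p),.032]],183.44)
s=manip.snapshot('top');m=masks(s)
for c in blobs(m['light'],40):
  if 200<c[:,0].mean()<360 and 190<c[:,1].mean()<250: p=PL(plane(s,c,.05));print(p.min(0),p.max(0))
E
```

```text
[[  29.18957412 -169.09514826]]
[-0.61, 0.74, 5.89] [-0.0041, -0.0167, -0.0033]
[-2.21, 0.75, 5.87] [-0.0041, -0.0167, -0.0033]
[14.68372883 43.8323904 ] [36.91186914 65.84497183]
[13.35742335 99.24639875] [ 43.52986491 142.38629952]
[  13.90935483 -136.93697691] [ 43.43153885 -67.51836331]
[-105.65793589  -82.62969818] [173.56914028  63.26104395]
```

Emit:
{"name": "step_arm", "arguments": {
  "plan": [
    {"fingers": 0,"translation": [0,0.7,1],"twist": [0,-0.016,0]},
    {"fingers": 0,"translation": [0,0.7,4],"twist": [0,-0.016,0]},
    {"fingers": 0,"translation": [0,0.7,5.9],"twist": [0,-0.016,0]},
    {"fingers": 0,"translation": [-0.6,0.7,5.9],"twist": [0,-0.016,0]},
    {"fingers": 0,"translation": [-1.2,0.7,5.9],"twist": [0,-0.016,0]},
    {"fingers": 0,"translation": [-1.7,0.7,5.9],"twist": [0,-0.016,0]},
    {"fingers": 0,"translation": [-2.0,0.7,5.9],"twist": [0,-0.016,0]},
    {"fingers": 0,"translation": [-2.2,0.7,5.9],"twist": [0,-0.016,0]}
  ]
}}

```text
time: 11.5
eef_pos: [0.5701, -0.1606, 0.0324]
tcp_rot: [[0.062, -0.998, 0.004], [-0.998, -0.062, -0.001], [0.001, -0.004, -1.0]]
wrist_force: [0.1, -3.7, 1.1]
grip_width: -0.0
finger_force: 1.8
```

Emit:
{"name": "step_arm", "arguments": {
  "plan": [
    {"fingers": 0,"translation": [-0.2,0,0],"twist": [0,0,0]},
    {"fingers": 0,"translation": [-0.4,0,0],"twist": [0,0,0]},
    {"fingers": 0,"translation": [-0.6,0,0],"twist": [0,0,0]},
    {"fingers": 0,"translation": [-0.7,0,0],"twist": [0,0,0]},
    {"fingers": 0,"translation": [-0.7,0,0],"twist": [0,0,0]}
  ]
}}

```text
time: 11.92
eef_pos: [0.5699, -0.1567, 0.0324]
tcp_rot: [[0.061, -0.998, 0.004], [-0.998, -0.061, -0.003], [0.004, -0.004, -1.0]]
wrist_force: [0.7, -12.0, 2.5]
grip_width: -0.0002
finger_force: 5.9
```

```bash
python3 - <<'E'
from h import *
from workcell import manip
o=manip.get_obs();print(PL(o['eef_pos'][:2]))
E
```

```text
[[  21.64002059 -141.55481811]]
```

Emit:
{"name": "step_arm", "arguments": {
  "plan": [
    {"fingers": 0,"translation": [-0.15,0,0],"twist": [0,0,0]},
    {"fingers": 0,"translation": [-0.3,0,0],"twist": [0,0,0]},
    {"fingers": 0,"translation": [-0.3,0,0],"twist": [0,0,0]},
    {"fingers": 0,"translation": [-0.3,0,0],"twist": [0,0,0]}
  ]
}}

```text
time: 12.25
eef_pos: [0.5696, -0.1566, 0.0324]
tcp_rot: [[0.06, -0.998, 0.004], [-0.998, -0.06, -0.006], [0.006, -0.003, -1.0]]
wrist_force: [2.2, -23.8, -0.1]
grip_width: -0.0002
finger_force: 11.8
```

Emit:
{"name": "step_arm", "arguments": {
  "plan": [
    {"fingers": 0,"translation": [1,0,0],"twist": [0,0.006,0]},
    {"fingers": 0,"translation": [2.2,0.5,-1],"twist": [0,0.006,0]},
    {"fingers": 0,"translation": [2.2,3,-5],"twist": [0,0.006,0]},
    {"fingers": 0,"translation": [-1,6.7,-6],"twist": [0,0.006,0]},
    {"fingers": 0,"translation": [-5,6.7,-6],"twist": [0,0.006,0]},
    {"fingers": 0,"translation": [-9,6.7,-6],"twist": [0,0.006,0]},
    {"fingers": 0,"translation": [-11,6.7,-6],"twist": [0,0.006,0]},
    {"fingers": 0,"translation": [-11,6.7,-6],"twist": [0,0.006,0]}
  ]
}}

```text
time: 12.92
eef_pos: [0.4948, -0.042, 0.0922]
tcp_rot: [[0.065, -0.998, 0.004], [-0.998, -0.065, -0.005], [0.005, -0.003, -1.0]]
wrist_force: [0.1, -0.6, 0.5]
grip_width: -0.0001
finger_force: 0.0
```

```bash
python3 - <<'E'
from h import *
from workcell import manip
o=manip.get_obs();print(PL(o['eef_pos'][:2]))
for p in ((-40,-32),(-1,-32)): goto([[*W(*p),.032]],183.44)
s=manip.snapshot('top');m=masks(s)
for c in blobs(m['light'],40):
  if 200<c[:,0].mean()<360 and 190<c[:,1].mean()<250: p=PL(plane(s,c,.05));print(p.min(0),p.max(0))
E
```

```text
[[-46.47016725 -22.50885323]]
[0.92, -0.62, 6.02] [-0.0034, -0.005, 0.0047]
[0.94, -4.52, 6.04] [-0.0034, -0.005, 0.0047]
[-69.36644145  -0.32741511] [ 44.51405901 105.8715192 ]
[  13.75220346 -131.21027372] [ 43.1925404 -90.2495591]
```

Emit:
{"name": "step_arm", "arguments": {
  "plan": [
    {"fingers": 0,"translation": [0.9,0,3],"twist": [0,-0.005,0.005]},
    {"fingers": 0,"translation": [0.9,0,6],"twist": [0,-0.005,0.005]},
    {"fingers": 0,"translation": [0.9,-1.2,6],"twist": [0,-0.005,0.005]},
    {"fingers": 0,"translation": [0.9,-2.4,6],"twist": [0,-0.005,0.005]},
    {"fingers": 0,"translation": [0.9,-3.4,6],"twist": [0,-0.005,0.005]},
    {"fingers": 0,"translation": [0.9,-4.2,6],"twist": [0,-0.005,0.005]},
    {"fingers": 0,"translation": [0.9,-4.9,6],"twist": [0,-0.005,0.005]},
    {"fingers": 0,"translation": [0.9,-4.9,6],"twist": [0,-0.005,0.005]}
  ]
}}

```text
time: 13.63
eef_pos: [0.5415, -0.0528, 0.0305]
tcp_rot: [[0.053, -0.999, -0.007], [-0.999, -0.053, -0.002], [0.002, 0.007, -1.0]]
wrist_force: [-5.5, -0.4, 4.1]
grip_width: 0.0003
finger_force: 3.1
```

```bash
python3 - <<'E'
from h import *
from workcell import manip
o=manip.get_obs();print(PL(o['eef_pos'][:2]))
E
```

```text
[[ -0.48753593 -36.17332112]]
```

Emit:
{"name": "step_arm", "arguments": {
  "plan": [
    {"fingers": 0,"translation": [0,1.5,0],"twist": [0,0,0]},
    {"fingers": 0,"translation": [0,3,-2],"twist": [0,0,0]},
    {"fingers": 4,"translation": [2,3,-6],"twist": [0,0,0]},
    {"fingers": 8.5,"translation": [2,3,-10],"twist": [0,0,0]},
    {"fingers": 8.5,"translation": [2,2,-14],"twist": [0,0,0]},
    {"fingers": 8.5,"translation": [2,0,-18],"twist": [0,0,0]},
    {"fingers": 8.5,"translation": [2,-2,-22],"twist": [0,-0.002,-0.007]},
    {"fingers": 8.5,"translation": [2,-2,-24],"twist": [0,-0.002,-0.007]}
  ]
}}

```text
time: 14.3
eef_pos: [0.5682, -0.0707, 0.2757]
tcp_rot: [[0.062, -0.998, 0.008], [-0.998, -0.062, 0.001], [-0.0, -0.008, -1.0]]
wrist_force: [1.2, 0.5, 0.5]
grip_width: 0.0721
finger_force: 0.0
```

Emit:
{"name": "step_arm", "arguments": {
  "plan": [
    {"fingers": 8.5,"translation": [0,0,0],"twist": [0,0,0]},
    {"fingers": 8.5,"translation": [0,0,0],"twist": [0,0,0]}
  ]
}}

```text
time: 14.47
eef_pos: [0.5659, -0.0704, 0.2728]
tcp_rot: [[0.061, -0.998, 0.005], [-0.998, -0.061, 0.002], [-0.002, -0.005, -1.0]]
wrist_force: [0.0, -0.3, -1.4]
grip_width: 0.0852
finger_force: 0.0
```

```bash
python3 - <<'E'
from h import *
from workcell import manip
o=manip.get_obs();print(o['eef_pos'],PL(o['eef_pos'][:2]))
s=manip.snapshot('wrist');cv2.imwrite('pics/w3.png',s['img'][:,:,::-1])
m=masks(s)
for c in blobs(m['red'],60): 
    p=cv2.minEnclosingCircle(c.astype(np.float32));print(c.min(0),c.max(0),p,PL(plane(s,p[0],.212)))
print('proj predicted top/bottom of handle',proj(s,[[*W(28.4,37.2),.212],[*W(28.4,37.2),.157],[*W(30,91.7),.16]]))
E
```

```text
[ 0.56592211 -0.07041973  0.27282907] [[ 22.85168114 -55.19035286]]
[ 76 351] [122 383] ((99.0, 373.375), 24.93282127380371) [[175.75071509 115.93946887]]
[243 267] [265 317] ((255.0, 292.0), 25.020092010498047) [[25.87564847 22.37102234]]
[171 118] [224 172] ((196.28890991210938, 144.81809997558594), 31.908042907714844) [[  67.8078062  -102.03523444]]
proj predicted top/bottom of handle [[252.14019832 306.49510939]
 [253.8239512  270.88566398]
 [252.51486588 315.53295129]]
```

View pics/w3.png

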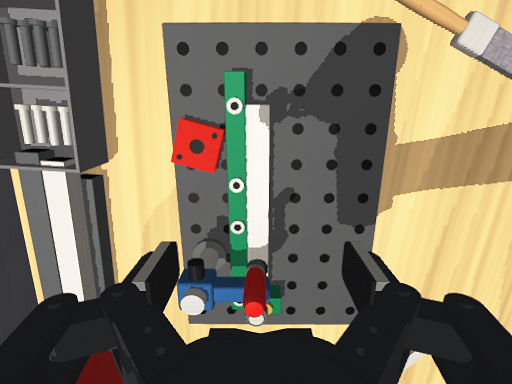

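The wrist view shows the red handle with its top disc at (255,309), within 2 px of the prediction. The tube lies along the fence.

```bash
python3 - <<'E'
from h import *
goto([[*W(27,38.5),.26],[*W(27,38.5),.169]],183.44)
E
```

```text
[-9.36, -0.54, 1.11] [-0.0012, 0.0017, 0.0014]
[-9.34, -0.53, 10.21] [-0.0012, 0.0017, 0.0014]
```

Emit:
{"name": "step_arm", "arguments": {
  "plan": [
    {"fingers": 8.5,"translation": [-4,-0.5,0],"twist": [0,0.002,0]},
    {"fingers": 8.5,"translation": [-8,-0.5,0],"twist": [0,0.002,0]},
    {"fingers": 8.5,"translation": [-9.4,-0.5,0],"twist": [0,0.002,0]},
    {"fingers": 8.5,"translation": [-9.4,-0.5,0],"twist": [0,0.002,0]},
    {"fingers": 8.5,"translation": [-9.4,-0.5,4],"twist": [0,0.002,0]},
    {"fingers": 8.5,"translation": [-9.4,-0.5,8],"twist": [0,0.002,0]},
    {"fingers": 8.5,"translation": [-9.4,-0.5,10],"twist": [0,0.002,0]},
    {"fingers": 8.5,"translation": [-9.4,-0.5,10],"twist": [0,0.002,0]}
  ]
}}

```text
time: 15.18
eef_pos: [0.5598, 0.0221, 0.1643]
tcp_rot: [[0.06, -0.998, -0.013], [-0.998, -0.06, -0.004], [0.003, 0.013, -1.0]]
wrist_force: [-0.3, -0.6, 0.2]
grip_width: 0.0851
finger_force: 0.0
```

Emit:
{"name": "step_arm", "arguments": {
  "plan": [
    {"fingers": 1.5,"translation": [0,0,0],"twist": [0,0,0]},
    {"fingers": 1.5,"translation": [0,0,0],"twist": [0,0,0]},
    {"fingers": 1.5,"translation": [0,0,0],"twist": [0,0,0]},
    {"fingers": 1.5,"translation": [0,0,0],"twist": [0,0,0]},
    {"fingers": 1.5,"translation": [0,0,0],"twist": [0,0,0]},
    {"fingers": 1.5,"translation": [0,0,0],"twist": [0,0,0]},
    {"fingers": 1.5,"translation": [0,0,0],"twist": [0,0,0]},
    {"fingers": 1.5,"translation": [0,0,0],"twist": [0,0,0]}
  ],
  "force": 25
}}

```text
time: 15.85
eef_pos: [0.5652, 0.0238, 0.1722]
tcp_rot: [[0.063, -0.998, 0.003], [-0.998, -0.063, -0.001], [0.002, -0.003, -1.0]]
wrist_force: [-1.5, -0.2, 6.1]
grip_width: 0.0201
finger_force: 25.6
```

```bash
cat > crank.py <<'E'
import sys;from h import *
from workcell import manip
o=manip.get_obs();T=np.array(o['tcp_rot']);p=np.array(o['eef_pos']);P=PL(p[:2])[0]
A=np.array([30,91.7]) if len(sys.argv)<4 else np.array(list(map(float,sys.argv[2:4])))
d=P-A;print('at',P.round(2),'z',p[2],'r',np.hypot(*d).round(2),'ang',np.degrees(np.arctan2(d[1],d[0])).round(1))
r=55;th=np.arctan2(d[1],d[0]);n=int(sys.argv[1])
for k in range(1,n+1):
    a=th-np.radians(20)*k; w=W(*(A+r*np.array([np.cos(a),np.sin(a)])))
    t=T.T@(np.array([*w,p[2]-.006*20*k/360])-p)*100;print(np.round(t,2).tolist())
E
python3 crank.py 8
```

```text
at [27.81 38.93] z 0.17222050364621963 r 52.82 ang -92.4
[-0.2, 1.87, 0.03]
[-1.22, 3.49, 0.05]
[-2.74, 4.65, 0.08]
[-4.56, 5.22, 0.11]
[-6.47, 5.14, 0.14]
[-8.23, 4.41, 0.17]
[-9.64, 3.11, 0.21]
[-10.52, 1.42, 0.25]
```

Emit:
{"name": "step_arm", "arguments": {
  "plan": [
    {"fingers": 1.5,"translation": [-0.2,1.87,0.03],"twist": [0,0,0]},
    {"fingers": 1.5,"translation": [-1.2,3.5,0.05],"twist": [0,0,0]},
    {"fingers": 1.5,"translation": [-2.7,4.65,0.08],"twist": [0,0,0]},
    {"fingers": 1.5,"translation": [-4.55,5.2,0.11],"twist": [0,0,0]},
    {"fingers": 1.5,"translation": [-4.55,5.2,0.11],"twist": [0,0,0]}
  ]
}}

```text
time: 16.27
eef_pos: [0.5085, 0.0674, 0.1708]
tcp_rot: [[0.064, -0.998, 0.001], [-0.998, -0.064, -0.001], [0.001, -0.001, -1.0]]
wrist_force: [-4.5, 0.1, 8.1]
grip_width: 0.0206
finger_force: 25.8
```

```bash
python3 crank.py 8
```

```text
at [-26.19  85.82] z 0.1708194088705259 r 56.5 ang -174.0
[-1.92, -0.29, 0.03]
[-3.66, -1.08, 0.06]
[-5.03, -2.41, 0.1]
[-5.86, -4.13, 0.13]
[-6.05, -6.03, 0.16]
[-5.58, -7.88, 0.2]
[-4.5, -9.46, 0.23]
[-2.95, -10.58, 0.27]
```

Emit:
{"name": "step_arm", "arguments": {
  "plan": [
    {"fingers": 1.5,"translation": [-1.9,-0.3,0],"twist": [0,0,0]},
    {"fingers": 1.5,"translation": [-3.65,-1.1,0],"twist": [0,0,0]},
    {"fingers": 1.5,"translation": [-5.0,-2.4,0.03],"twist": [0,0,0]},
    {"fingers": 1.5,"translation": [-5.85,-4.1,0.06],"twist": [0,0,0]},
    {"fingers": 1.5,"translation": [-6.05,-6.0,0.1],"twist": [0,0,0]},
    {"fingers": 1.5,"translation": [-5.6,-7.9,0.13],"twist": [0,0,0]},
    {"fingers": 1.5,"translation": [-4.5,-9.5,0.17],"twist": [0,0,0]},
    {"fingers": 1.5,"translation": [-2.95,-10.6,0.2],"twist": [0,0,0]}
  ]
}}

```text
time: 16.93
eef_pos: [0.6128, 0.1014, 0.1679]
tcp_rot: [[0.064, -0.998, -0.005], [-0.998, -0.064, -0.004], [0.004, 0.005, -1.0]]
wrist_force: [-10.5, -2.8, 10.3]
grip_width: 0.0207
finger_force: 26.2
```

```bash
python3 crank.py 8
```

```text
at [ 79.93 113.53] z 0.16788695976760573 r 54.5 ang 23.6
[1.84, -0.49, 0.04]
[3.74, -0.27, 0.08]
[5.44, 0.59, 0.13]
[6.76, 1.97, 0.17]
[7.51, 3.73, 0.22]
[7.63, 5.63, 0.26]
[7.08, 7.46, 0.3]
[5.94, 9.0, 0.34]
```

Emit:
{"name": "step_arm", "arguments": {
  "plan": [
    {"fingers": 1.5,"translation": [1.8,-0.5,0.01],"twist": [0,0,0]},
    {"fingers": 1.5,"translation": [3.7,-0.3,0.05],"twist": [0,0,0]},
    {"fingers": 1.5,"translation": [5.4,0.6,0.1],"twist": [0,0,0]},
    {"fingers": 1.5,"translation": [6.75,2.0,0.14],"twist": [0,0,0]},
    {"fingers": 1.5,"translation": [7.5,3.75,0.19],"twist": [0,0,0]},
    {"fingers": 1.5,"translation": [7.6,5.6,0.23],"twist": [0,0,0]},
    {"fingers": 1.5,"translation": [7.1,7.45,0.27],"twist": [0,0,0]},
    {"fingers": 1.5,"translation": [5.95,9.0,0.31],"twist": [0,0,0]}
  ]
}}

```text
time: 17.6
eef_pos: [0.5274, 0.0362, 0.1655]
tcp_rot: [[0.061, -0.998, 0.003], [-0.998, -0.061, -0.002], [0.002, -0.003, -1.0]]
wrist_force: [0.7, 0.0, 2.6]
grip_width: 0.0203
finger_force: 25.6
```

```bash
python3 crank.py 8
```

```text
at [-9.25 53.51] z 0.16553999907573855 r 54.77 ang -135.8
[-1.56, 1.09, 0.03]
[-3.42, 1.56, 0.06]
[-5.32, 1.36, 0.09]
[-7.04, 0.53, 0.12]
[-8.37, -0.84, 0.15]
[-9.15, -2.58, 0.19]
[-9.29, -4.49, 0.23]
[-8.77, -6.33, 0.27]
```

Emit:
{"name": "step_arm", "arguments": {
  "plan": [
    {"fingers": 1.5,"translation": [-1.55,1.1,0.03],"twist": [0,0,0]},
    {"fingers": 1.5,"translation": [-3.4,1.55,0.06],"twist": [0,0,0]},
    {"fingers": 1.5,"translation": [-5.3,1.35,0.09],"twist": [0,0,0]},
    {"fingers": 1.5,"translation": [-7.05,0.5,0.12],"twist": [0,0,0]},
    {"fingers": 1.5,"translation": [-8.35,-0.85,0.15],"twist": [0,0,0]},
    {"fingers": 1.5,"translation": [-9.15,-2.6,0.19],"twist": [0,0,0]},
    {"fingers": 1.5,"translation": [-9.3,-4.5,0.23],"twist": [0,0,0]},
    {"fingers": 1.5,"translation": [-9.3,-4.5,0.23],"twist": [0,0,0]}
  ]
}}

```text
time: 18.27
eef_pos: [0.57, 0.1333, 0.1631]
tcp_rot: [[0.064, -0.998, 0.004], [-0.998, -0.064, -0.002], [0.003, -0.004, -1.0]]
wrist_force: [1.6, -1.7, 5.3]
grip_width: 0.0202
finger_force: 25.8
```

```bash
python3 crank.py 0
```

```text
at [ 39.18 147.89] z 0.16305743662346056 r 56.93 ang 80.7
```

Emit:
{"name": "step_arm", "arguments": {
  "plan": [
    {"fingers": 4.5,"translation": [0,0,0],"twist": [0,0,0]},
    {"fingers": 4.5,"translation": [0,0,0],"twist": [0,0,0]},
    {"fingers": 4.5,"translation": [0,0,0],"twist": [0,0,0]},
    {"fingers": 4.5,"translation": [0,0,-4],"twist": [0,0,0]},
    {"fingers": 3,"translation": [0,0,-6.5],"twist": [0,0,0]},
    {"fingers": 0,"translation": [0,0,-6.5],"twist": [0,0,0]},
    {"fingers": 0,"translation": [0,0,-6.5],"twist": [0,0,0]},
    {"fingers": 0,"translation": [0,0,-6.5],"twist": [0,0,0]}
  ]
}}

```text
time: 18.93
eef_pos: [0.5658, 0.1325, 0.2266]
tcp_rot: [[0.062, -0.998, -0.0], [-0.998, -0.062, -0.001], [0.001, 0.0, -1.0]]
wrist_force: [-0.3, 0.0, -1.3]
grip_width: 0.0002
finger_force: 0.0
```

Emit:
{"name": "step_arm", "arguments": {
  "plan": [
    {"fingers": 0,"translation": [0,-0.2,1.2],"twist": [0,0,0]},
    {"fingers": 0,"translation": [0,-0.2,1.8],"twist": [0,0,0]},
    {"fingers": 0,"translation": [0,-0.2,2.0],"twist": [0,0,0]},
    {"fingers": 0,"translation": [0,-0.2,2.1],"twist": [0,0,0]},
    {"fingers": 0,"translation": [0,-0.2,2.2],"twist": [0,0,0]},
    {"fingers": 0,"translation": [0,-0.2,2.2],"twist": [0,0,0]}
  ]
}}

```text
time: 19.43
eef_pos: [0.5687, 0.1325, 0.2054]
tcp_rot: [[0.062, -0.998, 0.001], [-0.998, -0.062, -0.002], [0.002, -0.001, -1.0]]
wrist_force: [-0.3, -0.9, 0.6]
grip_width: -0.0003
finger_force: 0.8
```

Emit:
{"name": "step_arm", "arguments": {
  "plan": [
    {"fingers": 0,"translation": [0,0,0.1],"twist": [0,0,0]},
    {"fingers": 0,"translation": [0,0,0.2],"twist": [0,0,0]},
    {"fingers": 0,"translation": [0,0,0.2],"twist": [0,0,0]}
  ]
}}

```text
time: 19.68
eef_pos: [0.5698, 0.1325, 0.2052]
tcp_rot: [[0.062, -0.998, 0.004], [-0.998, -0.062, -0.002], [0.002, -0.004, -1.0]]
wrist_force: [-0.3, -2.4, 6.9]
grip_width: 0.0
finger_force: 3.4
```

Emit:
{"name": "step_arm", "arguments": {
  "plan": [
    {"fingers": 0,"translation": [0,0,0.1],"twist": [0,0,0]},
    {"fingers": 0,"translation": [0,0,0.2],"twist": [0,0,0]},
    {"fingers": 0,"translation": [0,0,0.2],"twist": [0,0,0]}
  ]
}}

```text
time: 19.93
eef_pos: [0.5709, 0.1324, 0.205]
tcp_rot: [[0.063, -0.998, 0.008], [-0.998, -0.063, -0.001], [0.002, -0.008, -1.0]]
wrist_force: [-0.9, -2.6, 12.1]
grip_width: -0.0002
finger_force: 5.8
```

Emit:
{"name": "step_arm", "arguments": {
  "plan": [
    {"fingers": 0,"translation": [0,0,-1.5],"twist": [0,0,0]},
    {"fingers": 4.5,"translation": [0,0,-4],"twist": [0,0,0]},
    {"fingers": 6,"translation": [0,0,-4],"twist": [0,0,0]},
    {"fingers": 6,"translation": [0,0,-4],"twist": [0,0,0]},
    {"fingers": 6,"translation": [0,0,-4],"twist": [0,0,0]}
  ]
}}

```text
time: 20.35
eef_pos: [0.5684, 0.133, 0.2405]
tcp_rot: [[0.062, -0.998, 0.0], [-0.998, -0.062, -0.001], [0.001, -0.0, -1.0]]
wrist_force: [0.1, 0.2, 0.2]
grip_width: 0.0483
finger_force: 0.0
```

```bash
python3 - <<'E'
from h import *
goto([[.5700,.1323,.162]],183.44)
E
```

```text
[0.07, -0.16, 7.85] [-0.0002, -0.0008, 0.0017]
```

Emit:
{"name": "step_arm", "arguments": {
  "plan": [
    {"fingers": 6,"translation": [0,-0.2,0],"twist": [0,0,0]},
    {"fingers": 6,"translation": [0,-0.2,4],"twist": [0,0,0]},
    {"fingers": 6,"translation": [0,-0.2,7],"twist": [0,0,0]},
    {"fingers": 6,"translation": [0,-0.2,7.8],"twist": [0,0,0]},
    {"fingers": 6,"translation": [0,-0.2,7.8],"twist": [0,0,0]},
    {"fingers": 1.5,"translation": [0,-0.2,7.8],"twist": [0,0,0]},
    {"fingers": 1.5,"translation": [0,-0.2,7.8],"twist": [0,0,0]},
    {"fingers": 1.5,"translation": [0,-0.2,7.8],"twist": [0,0,0]}
  ]
}}

```text
time: 21.02
eef_pos: [0.5721, 0.1334, 0.1653]
tcp_rot: [[0.062, -0.998, 0.005], [-0.998, -0.062, 0.0], [0.0, -0.005, -1.0]]
wrist_force: [-0.0, 0.5, -0.1]
grip_width: 0.0245
finger_force: 0.0
```

Emit:
{"name": "step_arm", "arguments": {
  "plan": [
    {"fingers": 1.5,"translation": [0,0,0],"twist": [0,0,0]},
    {"fingers": 1.5,"translation": [0,0,0],"twist": [0,0,0]},
    {"fingers": 1.5,"translation": [0,0,0],"twist": [0,0,0]}
  ]
}}

```text
time: 21.27
eef_pos: [0.5721, 0.1334, 0.1653]
tcp_rot: [[0.063, -0.998, 0.005], [-0.998, -0.063, 0.0], [0.0, -0.005, -1.0]]
wrist_force: [0.4, 1.3, 5.2]
grip_width: 0.0205
finger_force: 25.0
```

```bash
python3 crank.py 8
```

```text
at [ 41.23 147.89] z 0.1652583442582932 r 57.3 ang 78.7
[0.92, -1.73, 0.04]
[2.19, -3.16, 0.08]
[3.87, -4.08, 0.12]
[5.76, -4.36, 0.16]
[7.63, -3.98, 0.19]
[9.26, -2.98, 0.22]
[10.45, -1.49, 0.24]
[11.05, 0.32, 0.27]
```

Emit:
{"name": "step_arm", "arguments": {
  "plan": [
    {"fingers": 1.5,"translation": [0.9,-1.75,0.04],"twist": [0,0,0]},
    {"fingers": 1.5,"translation": [2.2,-3.15,0.08],"twist": [0,0,0]},
    {"fingers": 1.5,"translation": [3.85,-4.1,0.12],"twist": [0,0,0]},
    {"fingers": 1.5,"translation": [5.75,-4.35,0.16],"twist": [0,0,0]},
    {"fingers": 1.5,"translation": [7.65,-4.0,0.19],"twist": [0,0,0]},
    {"fingers": 1.5,"translation": [9.25,-3.0,0.22],"twist": [0,0,0]},
    {"fingers": 1.5,"translation": [10.45,-1.5,0.24],"twist": [0,0,0]},
    {"fingers": 1.5,"translation": [11.05,0.3,0.27],"twist": [0,0,0]}
  ]
}}

```text
time: 21.93
eef_pos: [0.575, 0.025, 0.1625]
tcp_rot: [[0.061, -0.998, 0.005], [-0.998, -0.061, 0.005], [-0.005, -0.006, -1.0]]
wrist_force: [-2.8, 17.3, 6.9]
grip_width: 0.0203
finger_force: 25.3
```

```bash
python3 crank.py 8
```

```text
at [37.65 39.51] z 0.1625272740342309 r 52.75 ang -81.7
[0.17, 1.88, 0.02]
[-0.54, 3.65, 0.05]
[-1.81, 5.08, 0.08]
[-3.5, 5.98, 0.12]
[-5.39, 6.26, 0.16]
[-7.26, 5.87, 0.2]
[-8.88, 4.86, 0.25]
[-10.06, 3.37, 0.3]
```

Emit:
{"name": "step_arm", "arguments": {
  "plan": [
    {"fingers": 1.5,"translation": [-0.1,1.9,0.0],"twist": [0,0,0]},
    {"fingers": 1.5,"translation": [-0.8,3.65,0.03],"twist": [0,0,0]},
    {"fingers": 1.5,"translation": [-2.0,5.1,0.06],"twist": [0,0,0]},
    {"fingers": 1.5,"translation": [-3.7,6.0,0.1],"twist": [0,0,0]},
    {"fingers": 1.5,"translation": [-5.6,6.25,0.14],"twist": [0,0,0]},
    {"fingers": 1.5,"translation": [-7.4,5.85,0.18],"twist": [0,0,0]},
    {"fingers": 1.5,"translation": [-7.4,5.85,0.18],"twist": [0,0,0]}
  ]
}}

```text
time: 22.52
eef_pos: [0.5097, 0.0946, 0.1606]
tcp_rot: [[0.064, -0.998, -0.002], [-0.998, -0.064, -0.001], [0.001, 0.002, -1.0]]
wrist_force: [-11.5, 4.9, 16.0]
grip_width: 0.0207
finger_force: 26.3
```

```bash
python3 crank.py 0
```

```text
at [-23.37 112.9 ] z 0.16056644763116631 r 57.43 ang 158.3
```

Emit:
{"name": "step_arm", "arguments": {
  "plan": [
    {"fingers": 4.5,"translation": [0,0,0],"twist": [0,0,0]},
    {"fingers": 4.5,"translation": [0,0,0],"twist": [0,0,0]},
    {"fingers": 4.5,"translation": [0,0,0],"twist": [0,0,0]},
    {"fingers": 4.5,"translation": [0,0,-4],"twist": [0,0,0]},
    {"fingers": 3,"translation": [0,0,-6],"twist": [0,0,0]},
    {"fingers": 0,"translation": [0,0,-6],"twist": [0,0,0]},
    {"fingers": 0,"translation": [0,0,-6],"twist": [0,0,0]},
    {"fingers": 0,"translation": [0,0,-6],"twist": [0,0,0]}
  ]
}}

```text
time: 23.18
eef_pos: [0.5111, 0.0922, 0.2178]
tcp_rot: [[0.061, -0.998, -0.001], [-0.998, -0.061, -0.002], [0.002, 0.001, -1.0]]
wrist_force: [0.0, -0.3, -1.0]
grip_width: 0.0002
finger_force: 0.0
```

Emit:
{"name": "step_arm", "arguments": {
  "plan": [
    {"fingers": 0,"translation": [0,0,1.0],"twist": [0,0,0]},
    {"fingers": 0,"translation": [0,0,1.4],"twist": [0,0,0]},
    {"fingers": 0,"translation": [0,0,1.6],"twist": [0,0,0]},
    {"fingers": 0,"translation": [0,0,1.7],"twist": [0,0,0]},
    {"fingers": 0,"translation": [0,0,1.8],"twist": [0,0,0]},
    {"fingers": 0,"translation": [0,0,1.9],"twist": [0,0,0]},
    {"fingers": 0,"translation": [0,0,1.9],"twist": [0,0,0]}
  ]
}}

```text
time: 23.77
eef_pos: [0.5111, 0.0925, 0.2007]
tcp_rot: [[0.062, -0.998, 0.0], [-0.998, -0.062, -0.002], [0.002, -0.0, -1.0]]
wrist_force: [-3.9, 0.6, 7.5]
grip_width: 0.0001
finger_force: 3.7
```

Handle top is at 0.2007 m, which agrees with about half a turn past contact. I retreat and check.

Emit:
{"name": "step_arm", "arguments": {
  "plan": [
    {"fingers": 0,"translation": [0,0,-3],"twist": [0,0,0]},
    {"fingers": 0,"translation": [0,0,-7],"twist": [0,0,0]},
    {"fingers": 0,"translation": [3,2,-10],"twist": [0,0,0]},
    {"fingers": 0,"translation": [7,3,-12],"twist": [0,0,0]},
    {"fingers": 0,"translation": [11,4,-12],"twist": [0,0,0]},
    {"fingers": 0,"translation": [15,5,-12],"twist": [0,0,0]},
    {"fingers": 0,"translation": [19,6,-12],"twist": [0,0,0]},
    {"fingers": 0,"translation": [23,6,-12],"twist": [0,0,0]}
  ]
}}

```text
time: 24.43
eef_pos: [0.4645, -0.1369, 0.3207]
tcp_rot: [[0.063, -0.998, 0.003], [-0.998, -0.063, -0.001], [0.001, -0.003, -1.0]]
wrist_force: [1.5, 0.8, 0.1]
grip_width: 0.0002
finger_force: 0.0
```

Emit:
{"name": "step_arm", "arguments": {
  "plan": [
    {"fingers": 0,"translation": [4,0,0],"twist": [0,0,0]},
    {"fingers": 0,"translation": [8,0,0],"twist": [0,0,0]},
    {"fingers": 0,"translation": [12,0,0],"twist": [0,0,0]},
    {"fingers": 0,"translation": [16,0,0],"twist": [0,0,0]},
    {"fingers": 0,"translation": [20,0,0],"twist": [0,0,0]},
    {"fingers": 0,"translation": [20,0,0],"twist": [0,0,0]},
    {"fingers": 0,"translation": [20,0,0],"twist": [0,0,0]},
    {"fingers": 0,"translation": [20,0,0],"twist": [0,0,0]}
  ]
}}

```text
time: 25.1
eef_pos: [0.4781, -0.335, 0.3196]
tcp_rot: [[0.061, -0.998, 0.0], [-0.998, -0.061, -0.001], [0.001, -0.0, -1.0]]
wrist_force: [-0.2, 0.3, 0.2]
grip_width: 0.0002
finger_force: 0.0
```

```bash
python3 - <<'E'
from h import *
from workcell import manip
s=manip.snapshot('top');d=manip.snapshot('side')
m=masks(s)
for k in('light','green','red'):
  for c in blobs(m[k],40):
    if 190<c[:,0].mean()<430 and 160<c[:,1].mean()<260: p=PL(plane(s,c,.05));print(k,p.min(0).round(1),p.max(0).round(1),rect(s,c,.05))
a=cv2.resize(s['img'][140:290,160:420,::-1],(800,462),interpolation=cv2.INTER_CUBIC)
cv2.imwrite('pics/fin.png',np.hstack([cv2.resize(a,(460,300)),cv2.resize(d['img'][160:290,170:310,::-1],(323,300),interpolation=cv2.INTER_CUBIC)]))
E
```

```text
light [ -98.5 -379.5] [ -69.1 -343.8] (array([ 477.8, -383.3,   29.9,   34. ]), 87.97)
light [ 13.8 111.9] [ 44.5 147. ] (array([560.6, 114.3,  30.2,  35.2]), 89.43)
light [  14.  -131.2] [44.9 65.8] (array([570.9, -47.6,  30.9, 197. ]), -86.76)
light [109.8  82.7] [138.2 110.6] (array([657.8,  87.1,  27.3,  27.7]), 43.28)
light [-362.6 -441.7] [ 194.8 -103.5] (array([ 470.3, -282.8,  191.8,  535.2]), -18.89)
green [ -8.7 146.6] [ 10.  176.5] (array([529.8, 144.7,  17.8,  29.5]), -77.36)
green [ 47.8 109. ] [ 69.2 139.1] (array([590.5, 111.3,  19.3,  30.1]), 88.45)
green [48.3 40.6] [72.5 81.7] (array([596. ,  47.3,  23.6,  41.1]), -82.0)
green [ 48.1 -19.2] [71.  17.7] (array([599.4, -14. ,  22. ,  35.4]), 88.41)
green [  47.7 -119.1] [ 70.2 -42.1] (array([603.7, -93.5,  21.9,  77.1]), -85.82)
green [  41.9 -169.6] [  71.7 -137.2] (array([ 604.6, -166.9,   30.1,   30.7]), -2.96)
red [-147.6 -447.9] [ -41.9 -329.1] (array([ 469.5, -407.7,  102.5,  119.2]), -83.67)
red [-17.3 111.7] [  5.  130.9] (array([526.2, 104. ,  18.9,  21.7]), -0.89)
red [  73.4 -110.6] [141.3 -43. ] (array([650.8, -86.8,  61.2,  61.3]), 78.26)
```

View pics/fin.png

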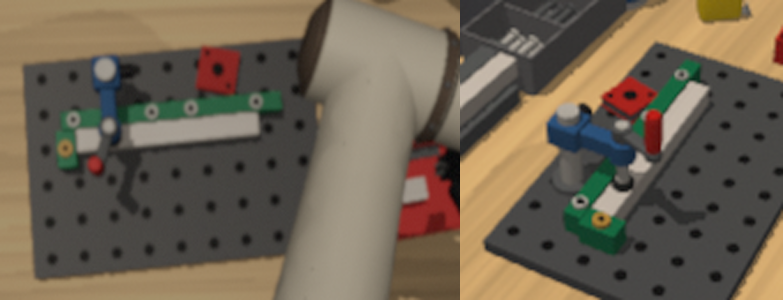

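The final pictures show the tube flush on the fence and meeting the stop at about (78,140). The pad is down on it at (622,183) in the side part, and the offcut is in the tray.

```bash
python3 -c "
from workcell import manip
print(manip.sign_off())"
```

```text
the job is handed in; nothing more can be done
None
```

I handed the job in at about 25 s: the offcut is in the red tray, the tube is flush on the fence and home against the stop, and the clamp is turned an estimated half turn past contact (from turn count and handle height); I never touched the magnet, spray can or tape measure.

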